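# Clear the keyways with a hooked pick and slide the plate under the clamp bar

### The arm

A 6-joint arm with a two-finger parallel gripper is mounted at the origin on the work surface. World frame = base frame: x ahead of the robot, y to its left, z up, the work surface at z = 0. Lengths are in m, angles in rad, forces in N, time in s.
With the tool pointing down it reaches from about 0.4 to 0.825 m from the base axis. Payload 7 kg.
Tool frame: the origin (TCP) lies on the centre line of the jaws, within the pads' length; the fingertips stand 19 mm ahead of it and the grasp point (between the pads) is the TCP; z points along the fingers, y is the line along which they close (so a half turn about z gives the same grasp; the last joint's range is limited). The gripper opens to 88 mm and grips with 3 to 60 N. Pads are 19 mm wide; open, the fingers measure 130 mm over their backs; the gripper's body (78 mm by 193 mm) begins 47 mm behind the grasp point.
Start: joints at [1.428, 0.359, 0.012, 0, -1.224, -0.288], TCP at [0.282, 0.613, 0.246] pointing down, gripper open.
Joint ranges: [-3.07, 3.07], [-1.43, 2.12], [-1.02, 1.25], [-3.03, 1.67], [-3.05, -0], [-3.03, 3.03]. Speed limits (rad/s): [2.39, 2.39, 3.01, 3.14, 3.14, 3.14].

### API

Orientations are given as [roll, pitch, yaw] about the fixed x, y, z axes, in that order (R = Rz(yaw) Ry(pitch) Rx(roll)).
In Python, from station import arm, imaging, models gives the robot as it stands.
- The arm moves only by the tool play_rows, never from a script. Its arguments are lists of equal length, an entry for each row: "travel": the shift along the tool's x, y, z in units of 25 mm (1.0 is 25 mm), a list of three; "twist": the turn about the tool's z in units of 0.15 rad (1.0 is 0.15 rad). A call has 1 to 8 rows; each row shifts and turns the commanded pose from where the row before left it, along the tool's axes as they then stand; what a row does not reach is not made up. A row lasts 1/8 s, in which the tool goes at most 62.5 mm and 10.7 degrees, less where a joint would pass 70% of its speed; a pose out of reach is approached as far as the arm can. A call with a number of a shift or a turn outside -1 to 1 is refused whole. A call with a gripper value outside its range is refused whole. "fingers" is the opening, from 0 (shut) to 1 (fully open), set as the call begins (left out, the last holds). The fingers move at their own pace and stop on an object; "newtons" is the grip in N (left out, the last holds). Time passes only in rows, so rows that do not move let the fingers close. It gives the time, the measured TCP pose, the force, the opening and the grip force at its end, in the units of the state.
- arm.get_state(): the state, without advancing time (a new reading comes with each control period).
- imaging.grab_frame(name): name is "side" or "top"; returns a dict with "pixels" (480x640x3 uint8, red, green, blue), "fx", "fy", "cx", "cy" (pixels), "R" (3x3) and "t" (3): a world point X has camera coordinates R X + t. Camera axes: x right, y down, z forward; pixel columns grow to the right and rows downward; lengths in m; the calibration is good to about 2 mm. A picture is of the moment at which its call begins. There is no depth.
- arm.job_done(): hands the job in; it is judged then, once.
Trained networks look in the newest picture that a camera, given by its name, has taken for a name from the list of things; names that differ only in an ending like _2 or _b are one class to them, and where a whole thing is asked for, a point or a joint stands for the part that bears it (a point fixed in the world has none). Each returns a list of dicts, best first, with "confidence" (0 to 1); they miss things now and then, are a little off and sometimes report something else, mostly with a low value. They report only what shows in the picture. A call takes as long as a camera call.
- models.boxes_of(name, camera): "extent" ([centre column, centre row, width, height] in pixels, round what is visible of it).
- models.silhouettes(name, camera): "pixels" (480x640 bool, what is visible of it) and "extent" ([centre column, centre row, width, height] in pixels, round what is visible of it).
The state is a dict: "t": time; "q": joint angles; "qd": joint speeds; "joint_efforts": joint torques, N m; "eef_pos": TCP position; "ee_rot": TCP orientation; "force": force on the tool from outside, world axes, zero at the start; "moment": the same for the moment, N m; "width": finger opening in m; "gripper_force": force on a finger pad.
Only numpy, scipy, OpenCV 4.12 (cv2) and the standard library are available. Lean on these libraries where they do the work, as an engineer would, in place of code of your own. Each camera call takes 0.05 s, during which the arm holds its last target. There are 200 camera calls.

### The job

Two or three steel keys are stuck in the narrow keyways of the grey fixture: drag every one out through the open end with the hooked pick, not with the fingers, and put them all in the grey tray. Once all keyways are clear, gently slide the brittle black plate over them and under the fixed bar until it is fully home against the stop. Leave the pick standing upright on the rubber mat, and do not shove the other things on the bench.

Things in the scene. Friction and masses are not known exactly. Their poses are not given: they have to be found in the camera images.
- fixture: grey fixture, fixed (place, yaw vary). Origin: on the bench, mid-block. Own x across the keyways, y along them to their open ends, z up. 4 mm base sheet, x +-80, y -100 to 170; block on it, top z 36, y -100 to 60. Keyways at x -45, 0, 45: 16 mm wide, floor z 4, open above and at y 60, closed at y -50. The bare sheet y 60 to 170 is an apron where dragged-out keys can lie
- bar (a point): middle of the front lower edge of the steel bar fixed across the block, at fixture (0, -62, 50). Bar: x +-80, y -92 to -62, z 50 to 68. Beneath it a low slot 14 mm high above the block, 126 mm wide between posts at x +-63 (posts y -100 to -62). The stop is an upright face at y -92
- home (a point): where the plate's origin is when fully home: fixture (0, -37, 36). The plate then lies on the block, its axes parallel to the fixture's, its -y edge against the stop
- key1: steel key bar 12 (x) by 40 (y) by 14 (z) mm, 50 g. Origin: centre of its underside; long axis y. Starts lying in one of the keyways, its centre between y -5 and +25 of the fixture, so there is room behind it for the hook; off the keyway it may turn a little. Absent on some starts
- key2: another key, the same as key1, in another keyway; absent on some starts
- key3: another key, the same as key1, in another keyway; absent on some starts
- pick: hooked pick, 240 g, standing on the mat. Origin: centre of the underside of its foot. Heavy steel foot 50 (x) by 70 (y) by 8 mm; on it an upright wooden handle 20 mm wide in x, 70 long in y, from z 8 to 62, to be gripped across x. A 6 mm rod leaves the handle at z 50 towards own -y, and at y -145 bends straight down to a tip that ends at z 2. Centre of mass about 10 mm from the origin towards -y
- pick_tip (a point): lower end of the pick's hook, at (0, -145, 2) mm of the pick
- plate: black brittle slide plate 120 (x) by 110 (y) by 10 mm, about 300 g, lying on the bench. Origin: centre of its underside. Upright lug on top to grip across x: 16 mm in x, from y -3 to +33, z 10 to 38. Its -y edge goes under the bar. It cracks if the finger forces on it add up to more than 45 N; a grip of 15 N per finger is enough to carry it
- tray: grey open tray, 120 (x) by 170 (y) by 30 mm high, walls and floor 4 mm, fixed. Origin: centre of its underside. Keys may lie anywhere in it
- mat: black rubber mat 120 (x) by 180 (y) by 3 mm, fixed. Origin: centre of its underside. The pick's place: its foot's centre must end over the mat
- screwdriver: loose screwdriver about 200 mm long; to be left alone. Origin: under its middle
- socket: loose steel socket, 28 mm across, 30 mm high, standing; to be left alone. Origin: centre of its underside
- can: closed can, 56 mm across, 90 mm high; to be left alone. Origin: centre of its underside
- wrench: loose wrench about 180 mm long; to be left alone. Origin: under its middle
- mug: white mug, 72 mm across, 85 mm high; to be left alone. Origin: centre of its underside

How it is judged:
By the outcome, as a careful person would: the job done as asked, in the order asked, and still so for the second after the job is handed in, with the robot touching nothing.
Of key1, key2, key3 only 2 to 3 are there at a start; the rules pass over those that are not, and their reading is None.
At some moment in a run one of plate, pick may be knocked a few centimetres aside while the robot is not near it.
It also fails if it takes over 210 s, if anything falls off the work surface, if the arm or the gripper's body presses on something with over 40 N, if the wrist force passes 120 N, or if a joint passes its speed limit or range.

## Working session

There is one attempt and no reset: what is moved stays moved. The work goes in short steps, Python scripts to look and compute and a tool call to move; the robot and the scene stay as the last step left them, time stands still between calls to the robot, and variables do not carry over. Pictures are saved under pics/ and viewed, at most 14 in all, crops included, and the job is handed in when it is done.

Besides the shell and the picture viewer there is one more tool, called after "Call:" as name(argument=value, ...) on one line, values as JSON. play_rows: Moves the arm, as the interface text tells. Shifts and turns lie within -1 to 1; 1 stands for 25 mm of shift or 0.15 rad of turn. Its arguments: {"type":"object","properties":{"travel":{"type":"array","items":{"type":"array","items":{"type":"number"}}},"twist":{"type":"array","items":{"type":"number"}},"fingers":{"type":"number"},"newtons":{"type":"number"}},"required":["travel","twist"]}

```bash
mkdir -p pics; ls
python3 - <<'E'
from station import arm, imaging, models
import cv2,numpy as np
s=arm.get_state(); print(s)
for n in ("top","side"):
    f=imaging.grab_frame(n); cv2.imwrite(f"pics/{n}0.png",f["pixels"][:,:,::-1])
    print(n,f["fx"],f["fy"],f["cx"],f["cy"],np.round(f["R"],4).tolist(),np.round(f["t"],4).tolist())
    for o in ("fixture","key1","pick","plate","tray","mat","screwdriver","socket","can","wrench","mug"):
        print(o,[(round(d["confidence"],2),np.round(d["extent"]).tolist()) for d in models.boxes_of(o,n)][:4])
E
```

```text
pics
{'t': 0.0, 'q': array([ 1.42807143e+00,  3.59386223e-01,  1.10391263e-02, -3.59203280e-04,
       -1.22410568e+00, -2.88130514e-01]), 'qd': array([ 0.00021459,  0.00014082, -0.00134402,  0.00102616,  0.00190932,
        0.00068437]), 'joint_efforts': array([ 1.28298463e-03, -5.82720029e+01,  2.93057102e+01,  6.99721277e+00,
        6.89860142e-03, -1.52816228e-04]), 'eef_pos': array([0.28171966, 0.61287934, 0.24461288]), 'ee_rot': array([ 3.13990853e+00, -1.46991855e-04, -4.30977618e-01]), 'force': array([-0.66530366,  0.67381836,  0.98743733]), 'moment': array([ 0.04773398, -0.03340142,  0.02417771]), 'gripper_force': 0.0, 'width': 0.08816606377570538}
top 547.6424705197103 547.6424705197103 319.7389287305054 243.3661868329662 [[0.0023, -1.0, -0.0088], [-0.9975, -0.0016, -0.0705], [0.0704, 0.0089, -0.9975]] [0.0301, 0.5582, 1.1253]
fixture [(0.68, [369.0, 240.0, 136.0, 84.0])]
key1 []
pick []
plate [(0.87, [518.0, 252.0, 64.0, 72.0])]
tray [(0.85, [200.0, 302.0, 92.0, 65.0])]
mat [(0.75, [193.0, 230.0, 86.0, 64.0]), (0.66, [368.0, 240.0, 138.0, 77.0]), (0.41, [108.0, 286.0, 57.
[... 264 characters left out ...]
064356 329.9731254770788 247.43437373500862 [[0.8797, -0.475, -0.0211], [-0.3172, -0.5532, -0.7703], [0.3542, 0.6844, -0.6373]] [-0.4809, 0.2483, 0.8011]
fixture [(0.64, [358.0, 304.0, 136.0, 118.0]), (0.5, [446.0, 433.0, 101.0, 94.0])]
key1 [(0.49, [339.0, 307.0, 8.0, 14.0])]
pick [(0.94, [296.0, 194.0, 47.0, 47.0])]
plate [(0.82, [446.0, 434.0, 101.0, 91.0])]
tray [(0.74, [238.0, 230.0, 65.0, 62.0])]
mat [(0.92, [288.0, 210.0, 68.0, 40.0]), (0.6, [359.0, 306.0, 130.0, 113.0])]
screwdriver [(0.8, [283.0, 362.0, 25.0, 91.0])]
socket [(0.68, [401.0, 244.0, 7.0, 16.0])]
can [(0.58, [507.0, 330.0, 36.0, 56.0])]
wrench [(0.91, [331.0, 440.0, 46.0, 80.0])]
mug [(0.75, [221.0, 179.0, 32.0, 46.0])]
```

View pics/top0.png

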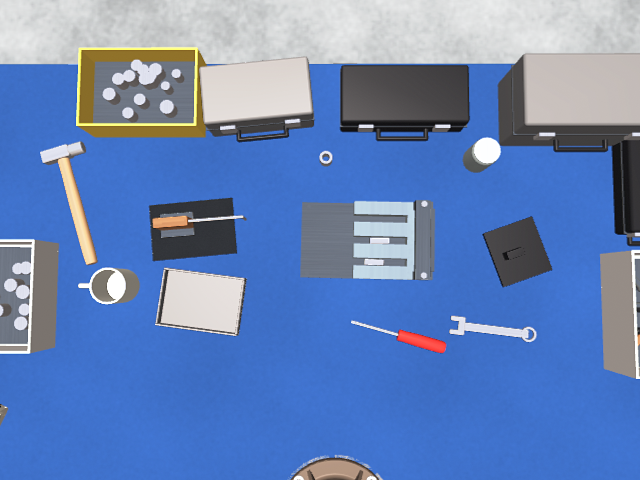

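View pics/side0.png

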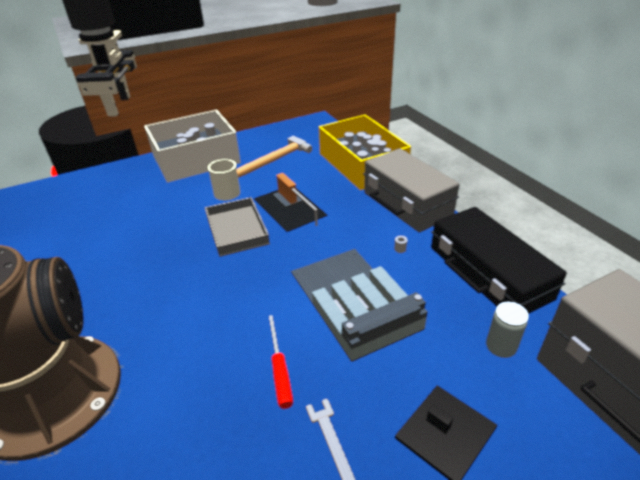

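The top view shows keys at (380,240) and (374,262), so the middle and near keyways are loaded and the far one at row 218 looks empty. The fixture's open end faces left. The pick's handle is at (170,222) with its tip at (243,217). The plate is at (517,252) and the tray at (200,302). I'll fit box models to colour masks to get the poses.

```bash
cat > h.py <<'E'
from station import arm, imaging, models
import cv2, numpy as np
from scipy.optimize import minimize
def B(x0,x1,y0,y1,z0,z1): return np.array([[x,y,z] for x in(x0,x1) for y in(y0,y1) for z in(z0,z1)])/1000.
MOD=dict(fixture=[B(-80,80,-100,170,0,4),B(-80,80,-100,60,0,36),B(-80,80,-92,-62,36,68),B(-80,80,-100,-92,0,68)],
 plate=[B(-60,60,-55,55,0,10),B(-8,8,-3,33,0,38)], tray=[B(-60,60,-85,85,0,30)], mat=[B(-60,60,-90,90,0,3)],
 handle=[B(-10,10,-35,35,8,62)], key=[B(-6,6,-20,20,0,14)])
def proj(f,X): 
    c=X@np.array(f["R"]).T+np.array(f["t"]); return np.c_[f["fx"]*c[:,0]/c[:,2]+f["cx"],f["fy"]*c[:,1]/c[:,2]+f["cy"]]
def unproj(f,u,v,z):
    R=np.array(f["R"]);d=R.T@np.array([(u-f["cx"])/f["fx"],(v-f["cy"])/f["fy"],1]);o=-R.T@np.array(f["t"]);return o+d*(z-o[2])/d[2]
def place(X,p,z0=0):
    c,s=np.cos(p[2]),np.sin(p[2]); return X@np.array([[c,-s,0],[s,c,0],[0,0,1]]).T+[p[0],p[1],z0]
S=4
def render(f,name,p,z0,box):
    x0,y0,w,h=box; m=np.zeros((h*S,w*S),np.uint8)
    for b in MOD[name]:
        q=(proj(f,place(b,p,z0))-[x0-.5,y0-.5])*S-.5
        cv2.fillConvexPoly(m,cv2.convexHull(np.round(q*16).astype(np.int32)),255,shift=4)
    return cv2.resize(m,(w,h),interpolation=cv2.INTER_AREA)/255.
def fit(frames,name,p0,maskf,z0=0,pad=8):
    its=[]
    for f in frames:
        q=np.vstack([proj(f,place(b,p0,z0)) for b in MOD[name]]); a=np.floor(q.min(0)-pad).astype(int);e=np.ceil(q.max(0)+pad).astype(int)
        a=np.maximum(a,0);e=np.minimum(e,[640,480]); its.append((f,(a[0],a[1],e[0]-a[0],e[1]-a[1]),maskf(f["pixels"])[a[1]:e[1],a[0]:e[0]].astype(float)))
    def cost(p): return sum(np.abs(cv2.GaussianBlur(render(f,name,p,z0,b)-m,(0,0),1)).sum() for f,b,m in its)
    p0=np.array(p0,float)
    for st in ([.02,.02,.1],[.004,.004,.03]):
        r=minimize(cost,p0,method="Nelder-Mead",options=dict(initial_simplex=np.vstack([p0]+[p0+np.eye(3)[i]*st[i] for i in range(3)]),xatol=1e-4,fatol=.05)); p0=r.x
    return p0,r.fun
def notblue(im):
    i=im.astype(int); return ~((i[...,2]>i[...,0]*1.7)&(i[...,2]>90))
def orange(im):
    i=im.astype(int); return (i[...,0]>i[...,2]*1.7)&(i[...,0]>90)
def dark(im): return im.max(2)<75
E
python3 - <<'E'
from h import *
t=imaging.grab_frame("top"); s=imaging.grab_frame("side")
np.set_printoptions(precision=4,suppress=True)
for n,(u,v,z),y,mf in (("fixture",(385,240,.036),0,notblue),("plate",(517,252,.0),.3,notblue),("tray",(200,302,0),-.1,notblue),("mat",(193,230,0),.06,notblue),("handle",(170,222,.06),.06,orange)):
    p=unproj(t,u,v,z); p0=[p[0],p[1],y]; z0=.003 if n=="handle" else 0
    print(n,np.round(p0,3),"both",*fit([t,s],n,p0,mf,z0),"top",*fit([t],n,p0,mf,z0),"side",*fit([s],n,p0,mf,z0))
for n,(u,v) in dict(k0=(380,240.5),k1=(374,262)).items(): print(n,unproj(t,u,v,.018))
for n,(u,v) in dict(tip=(243,217)).items(): print(n,unproj(t,u,v,.053))
for n,(u,v) in dict(can=(483,152),socket=(326,158),mug=(112,287)).items(): print(n,unproj(t,u,v,.03))
a=t["pixels"][185:295,290:445]; cv2.imwrite("pics/fx.png",cv2.resize(a[:,:,::-1],None,fx=5,fy=5,interpolation=cv2.INTER_CUBIC))
E
```

```text
fixture [ 0.564 -0.103  0.   ] both [ 0.565  -0.0979 -0.0212] 744.9821203168055 top [ 0.5649 -0.0982 -0.0205] 147.65852174769833 side [ 0.5661 -0.0973 -0.0236] 565.9142716825622
plate [ 0.542 -0.387  0.3  ] both [ 0.5441 -0.3848  0.339 ] 394.9991699822055 top [ 0.5434 -0.3846  0.3386] 122.00474042828105 side [ 0.5441 -0.3844  0.3499] 268.3739750669347
tray [ 0.435  0.284 -0.1  ] both [ 0.4374  0.2788 -0.1316] 811.8446115207012 top [ 0.4378  0.2787 -0.1301] 58.7642914886094 side [ 0.4375  0.2799 -0.131 ] 744.5257249172968
mat [0.588 0.302 0.06 ] both [0.59   0.304  0.0956] 1285.0193362312011 top [0.5903 0.3018 0.0943] 197.48515142665457 side [0.5906 0.3064 0.1092] 1061.3619799839394
handle [0.598 0.335 0.06 ] both [ 0.5988  0.3359 -0.0136] 266.86926467007606 top [0.5993 0.3357 0.0461] 104.41789311104858 side [ 0.5993  0.3351 -0.0772] 137.73091668685393
k0 [ 0.5645 -0.0949  0.018 ]
k1 [ 0.5195 -0.0822  0.018 ]
tip [0.6095 0.1875 0.053 ]
can [ 0.7496 -0.31    0.03  ]
socket [0.7368 0.0184 0.03  ]
mug [0.4663 0.4604 0.03  ]
```

View pics/fx.png

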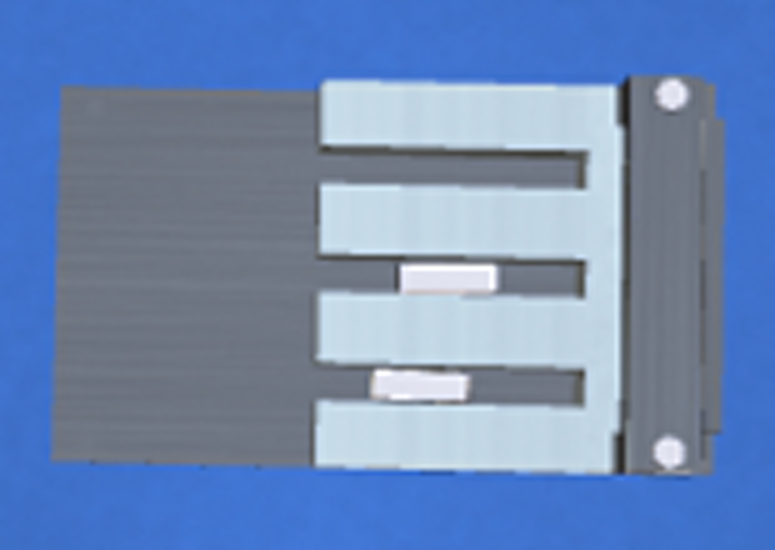

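The crop confirms two keys, at crop (448,278) and (420,385), and the top keyway is empty along its whole length. Next I'll refine the pick's yaw from its rod and plan the approach.

```bash
cat >> h.py <<'E'
def pick(t, z0=.003):
    im=t["pixels"].astype(int); p,c=fit([t],"handle",pick.p0,orange,z0)
    return p
pick.p0=[.599,.336,.05]
def plan(x,y,z,yaw=None,n=None):
    """rows for a move to x,y,z,yaw; prints tool-axis units"""
    s=arm.get_state(); P=s["eef_pos"]; R0=s["ee_rot"][2]
    yaw=R0 if yaw is None else yaw; d=np.array([x,y,z])-P; dy=(yaw-R0+np.pi)%(2*np.pi)-np.pi
    n=n or int(max(np.ceil(np.linalg.norm(d)/.0249),np.ceil(abs(dy)/.149),1)); rows=[];tw=[]
    for i in range(n):
        a=R0+dy*i/n; e=d/n/.025
        rows.append([round(float(v),2) for v in (e[0]*np.cos(a)+e[1]*np.sin(a),e[0]*np.sin(a)-e[1]*np.cos(a),-e[2])]); tw.append(round(float(-dy/n/.15),2))
    print("at",np.round(P,4),"yaw",round(float(R0),4),"n",n); 
    for i in range(0,n,8): print(rows[i:i+8],tw[i:i+8])
E
python3 - <<'E'
from h import *
t=imaging.grab_frame("top"); s=imaging.grab_frame("side"); im=t["pixels"].astype(int)
p=pick(t); print(p, fit([t,s],"handle",pick.p0,lambda i:orange(i),.003))
sub=im[205:235,190:246].mean(2); pts=[]
for c in range(56):
    col=sub[:,c]; w=np.clip(col-110,0,None); w[np.arange(30)>22]=0
    if w.sum()>30: pts.append((c+190,205+(w*np.arange(30)).sum()/w.sum()))
pts=np.array(pts); print(np.round(pts[::6],2))
k=np.polyfit(pts[:,0],pts[:,1],1); a=unproj(t,190,np.polyval(k,190),.053);b=unproj(t,pts[-1,0],np.polyval(k,pts[-1,0]),.053); d=b-a; print(a,b,"yaw",np.arctan2(d[0],-d[1]))
plan(p[0],p[1],.16,-np.pi/2+.05)
E
```

```text
[0.59912685 0.33514099 0.04257523] (array([ 0.59883527,  0.33592528, -0.01430715]), np.float64(266.0001387834187))
[[190.   218.93]
 [196.   219.91]
 [202.   219.39]
 [208.   218.9 ]
 [214.   218.45]
 [220.   218.04]
 [226.   217.47]
 [232.   217.06]
 [238.   216.11]
 [244.   215.64]]
[0.60253002 0.29574439 0.053     ] [0.612241   0.18348591 0.053     ] yaw 0.08629073351176016
at [0.2819 0.6133 0.2456] yaw -0.4308 n 18
[[0.9, 0.27, 0.19], [0.91, 0.21, 0.19], [0.92, 0.16, 0.19], [0.93, 0.1, 0.19], [0.94, 0.04, 0.19], [0.94, -0.01, 0.19], [0.94, -0.07, 0.19], [0.93, -0.13, 0.19]] [0.4, 0.4, 0.4, 0.4, 0.4, 0.4, 0.4, 0.4]
[[0.92, -0.18, 0.19], [0.91, -0.24, 0.19], [0.89, -0.29, 0.19], [0.87, -0.35, 0.19], [0.85, -0.4, 0.19], [0.82, -0.45, 0.19], [0.8, -0.5, 0.19], [0.76, -0.54, 0.19]] [0.4, 0.4, 0.4, 0.4, 0.4, 0.4, 0.4, 0.4]
[[0.73, -0.59, 0.19], [0.69, -0.63, 0.19]] [0.4, 0.4]
```

Call:
play_rows(travel=[[0.9, 0.27, 0.19], [0.91, 0.21, 0.19], [0.92, 0.16, 0.19], [0.93, 0.1, 0.19], [0.94, 0.04, 0.19], [0.94, -0.01, 0.19], [0.94, -0.07, 0.19], [0.93, -0.13, 0.19]], twist=[0.4, 0.4, 0.4, 0.4, 0.4, 0.4, 0.4, 0.4], fingers=0.7)

```text
t: 2.4
eef_pos: [0.4244, 0.4888, 0.2072]
ee_rot: [3.142, -0.0, -0.915]
force: [-0.7, 0.8, -0.2]
width: 0.0612
gripper_force: 0.0
```

Call:
play_rows(travel=[[0.92, -0.18, 0.19], [0.91, -0.24, 0.19], [0.89, -0.29, 0.19], [0.87, -0.35, 0.19], [0.85, -0.4, 0.19], [0.82, -0.45, 0.19], [0.8, -0.5, 0.19], [0.76, -0.54, 0.19]], twist=[0.4, 0.4, 0.4, 0.4, 0.4, 0.4, 0.4, 0.4])

```text
t: 3.4
eef_pos: [0.5664, 0.3662, 0.1692]
ee_rot: [-3.142, -0.0, -1.395]
force: [-0.3, -0.4, 0.3]
width: 0.0614
gripper_force: 0.0
```

Call:
play_rows(travel=[[0.73, -0.59, 0.19], [0.69, -0.63, 0.19], [0, 0, 0], [0, 0, 0]], twist=[0.4, 0.3, 0, 0])

```text
t: 3.9
eef_pos: [0.6009, 0.3365, 0.16]
ee_rot: [3.142, 0.0, -1.496]
force: [0.0, 0.4, 0.5]
width: 0.0615
gripper_force: 0.0
```

Run:
```python
from h import *
t=imaging.grab_frame("top");cv2.imwrite("pics/t1.png",t["pixels"][:,:,::-1]);s=imaging.grab_frame("side")
i=s["pixels"][120:300,180:460]; cv2.imwrite("pics/s1.png",cv2.resize(i[:,:,::-1],None,fx=2.8,fy=2.8))
plan(.599,.3355,.10,-np.pi/2+.085);plan(.599,.3355,.048,-np.pi/2+.085)
```

```text
at [0.6005 0.3371 0.1603] yaw -1.4953 n 3
[[0.02, 0.02, 0.8], [0.02, 0.02, 0.8], [0.02, 0.02, 0.8]] [-0.02, -0.02, -0.02]
at [0.6005 0.3371 0.1603] yaw -1.4953 n 5
[[0.01, 0.01, 0.9], [0.01, 0.01, 0.9], [0.01, 0.01, 0.9], [0.01, 0.01, 0.9], [0.01, 0.01, 0.9]] [-0.01, -0.01, -0.01, -0.01, -0.01]
```

View pics/s1.png

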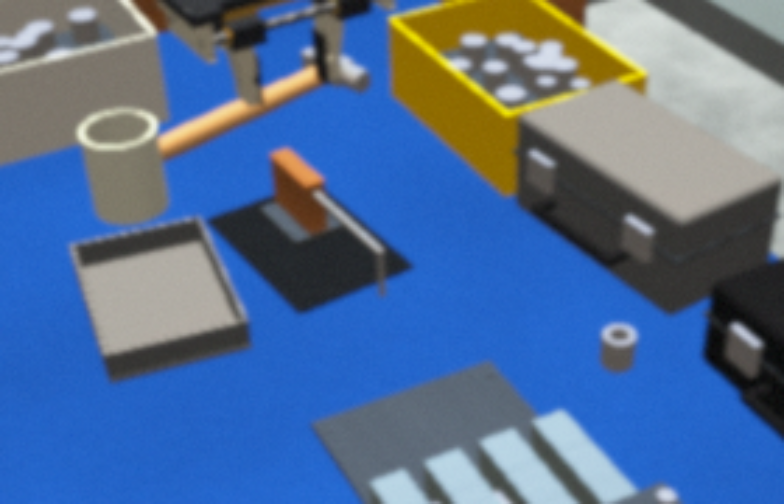

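The side crop shows the handle at crop (298,190) standing undisturbed, with the open gripper above it at about (290,60). I'll descend and grip.

Call:
play_rows(travel=[[0.02, 0.02, 0.9], [0.01, 0.02, 0.9], [0.01, 0.01, 0.9], [0.01, 0.01, 0.9], [0.01, 0.01, 0.9], [0, 0, 0], [0, 0, 0]], twist=[-0.02, -0.01, -0.01, -0.01, -0.01, 0, 0])

```text
t: 4.88
eef_pos: [0.5993, 0.3358, 0.0486]
ee_rot: [-3.14, 0.001, -1.486]
force: [1.0, 0.0, -0.2]
width: 0.0616
gripper_force: 0.0
```

Call:
play_rows(travel=[[0, 0, 0], [0, 0, 0], [0, 0, 0], [0, 0, 0], [0, 0, 0], [0, 0, 0], [0, 0, 0], [0, 0, 0]], twist=[0, 0, 0, 0, 0, 0, 0, 0], fingers=0, newtons=30)

```text
t: 5.88
eef_pos: [0.5991, 0.3351, 0.0476]
ee_rot: [-3.141, -0.0, -1.487]
force: [0.6, -0.2, 1.9]
width: 0.0195
gripper_force: 30.0
```

Call:
play_rows(travel=[[0, 0, -0.5], [0, 0, -0.9], [0, 0, -0.9], [0, 0, -0.9], [0, 0, 0], [0, 0, 0]], twist=[0, 0, 0, 0, 0, 0])

```text
t: 6.62
eef_pos: [0.5984, 0.3348, 0.1268]
ee_rot: [3.14, -0.0, -1.487]
force: [-0.2, -1.5, -3.2]
width: 0.0202
gripper_force: 30.0
```

Run:
```python
from h import *
s=arm.get_state();print(s["force"],s["moment"],s["ee_rot"])
t=imaging.grab_frame("top");i=t["pixels"][170:300,130:330];cv2.imwrite("pics/t2.png",cv2.resize(i[:,:,::-1],None,fx=4,fy=4))
s=imaging.grab_frame("side");i=s["pixels"][100:280,200:460]; cv2.imwrite("pics/s2.png",cv2.resize(i[:,:,::-1],None,fx=3,fy=3))
```

```text
[-0.21016688 -1.5416302  -3.2224527 ] [ 0.08163615  0.04529784 -0.02894601] [ 3.14048543e+00 -2.42339326e-04 -1.48708737e+00]
```

View pics/t2.png

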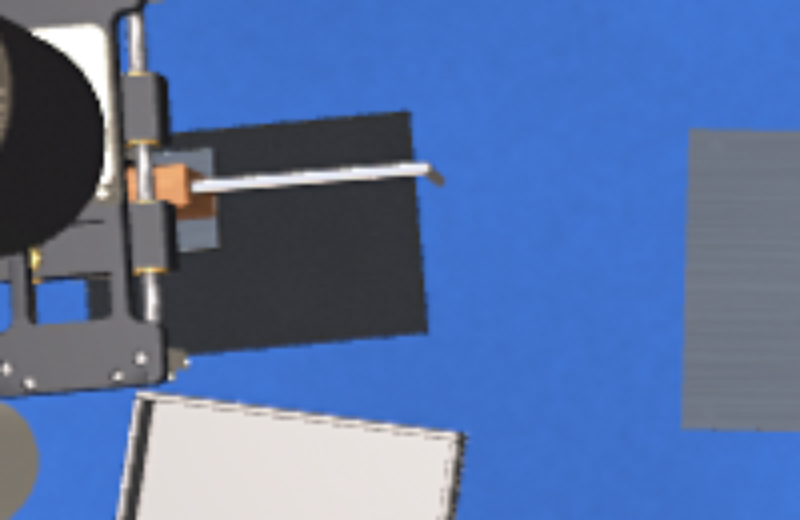

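View pics/s2.png

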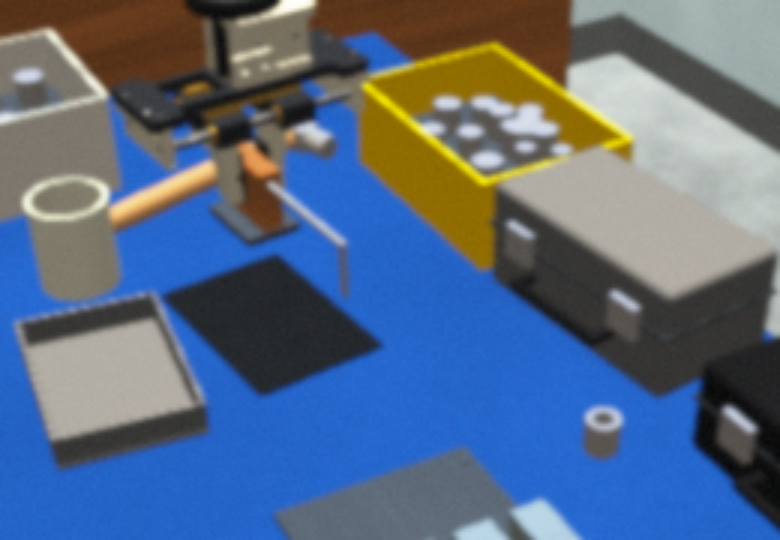

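The pick is held. In the top crop the bend is at (430,167) and the tip at (440,182); in the side crop they are at (345,243) and (346,293). I'll triangulate the tip relative to the TCP.

```bash
cat >> h.py <<'E'
def tri(t,uv,s,uv2):
    A=[];b=[]
    for f,(u,v) in((t,uv),(s,uv2)):
        R=np.array(f["R"]);T=np.array(f["t"]);x=(u-f["cx"])/f["fx"];y=(v-f["cy"])/f["fy"]
        A+=[R[0]-x*R[2],R[1]-y*R[2]];b+=[x*T[2]-T[0],y*T[2]-T[1]]
    r=np.linalg.lstsq(np.array(A),np.array(b),rcond=None); return r[0],r[1]
FX=np.array([.565,-.098,-.021])
def fw(x,y): return place(np.array([[x,y,0]])/1000.,FX)[0][:2]
E
python3 - <<'E'
from h import *
np.set_printoptions(precision=4,suppress=True)
t=imaging.grab_frame("top");s=imaging.grab_frame("side");st=arm.get_state()
P=st["eef_pos"];y=st["ee_rot"][2]+np.pi/2
for n,a,b in(("bend",(237.5,211.8),(315,181)),("tip",(240,215.5),(315.3,197.7))):
    X,r=tri(t,a,s,b); d=X-P; c,q=np.cos(y),np.sin(y); print(n,X,r,"pick frame",[d[0]*c+d[1]*q,-d[0]*q+d[1]*c,d[2]])
E
```

```text
bend [0.6106 0.1858 0.1328] [0.] pick frame [np.float64(-0.0004626531208545212), np.float64(-0.1494474557635092), np.float64(0.006402309969941039)]
tip [0.6097 0.1879 0.0866] [0.] pick frame [np.float64(-0.0011880124095974848), np.float64(-0.14724197628957242), np.float64(-0.03974370252487812)]
```

Run:
```python
from h import *
p=fw(-45,118); print(p, fw(0,112)); plan(p[0],p[1],.115,-np.pi/2-.021)
```

```text
[0.52248774 0.02091891] [0.56735183 0.0139753 ]
at [0.5986 0.3347 0.1264] yaw -1.4869 n 13
[[0.94, 0.31, 0.04], [0.95, 0.31, 0.04], [0.95, 0.3, 0.04], [0.95, 0.29, 0.04], [0.95, 0.28, 0.04], [0.95, 0.28, 0.04], [0.96, 0.27, 0.04], [0.96, 0.26, 0.04]] [0.05, 0.05, 0.05, 0.05, 0.05, 0.05, 0.05, 0.05]
[[0.96, 0.25, 0.04], [0.96, 0.24, 0.04], [0.96, 0.24, 0.04], [0.97, 0.23, 0.04], [0.97, 0.22, 0.04]] [0.05, 0.05, 0.05, 0.05, 0.05]
```

Call:
play_rows(travel=[[0.94, 0.31, 0.04], [0.95, 0.31, 0.04], [0.95, 0.3, 0.04], [0.95, 0.29, 0.04], [0.95, 0.28, 0.04], [0.95, 0.28, 0.04], [0.96, 0.27, 0.04], [0.96, 0.26, 0.04]], twist=[0.05, 0.05, 0.05, 0.05, 0.05, 0.05, 0.05, 0.05])

```text
t: 7.82
eef_pos: [0.5522, 0.1402, 0.1196]
ee_rot: [-3.141, 0.0, -1.547]
force: [-0.2, 0.1, -2.6]
width: 0.0198
gripper_force: 30.0
```

Call:
play_rows(travel=[[0.96, 0.25, 0.04], [0.96, 0.24, 0.04], [0.96, 0.24, 0.04], [0.97, 0.23, 0.04], [0.97, 0.22, 0.04], [0, 0, 0], [0, 0, 0]], twist=[0.05, 0.05, 0.05, 0.05, 0.05, 0, 0])

```text
t: 8.7
eef_pos: [0.5244, 0.0207, 0.1147]
ee_rot: [-3.141, 0.0, -1.585]
force: [1.0, -0.1, -3.2]
width: 0.0199
gripper_force: 30.0
```

Run:
```python
from h import *
p=fw(-45,118); plan(p[0],p[1],.115,-np.pi/2-.021)
t=imaging.grab_frame("top");i=t["pixels"][180:300,290:450];cv2.imwrite("pics/t3.png",cv2.resize(i[:,:,::-1],None,fx=5,fy=5,interpolation=cv2.INTER_CUBIC))
```

```text
at [0.5244 0.0207 0.1147] yaw -1.5848 n 1
[[-0.01, 0.08, -0.01]] [0.05]
```

View pics/t3.png

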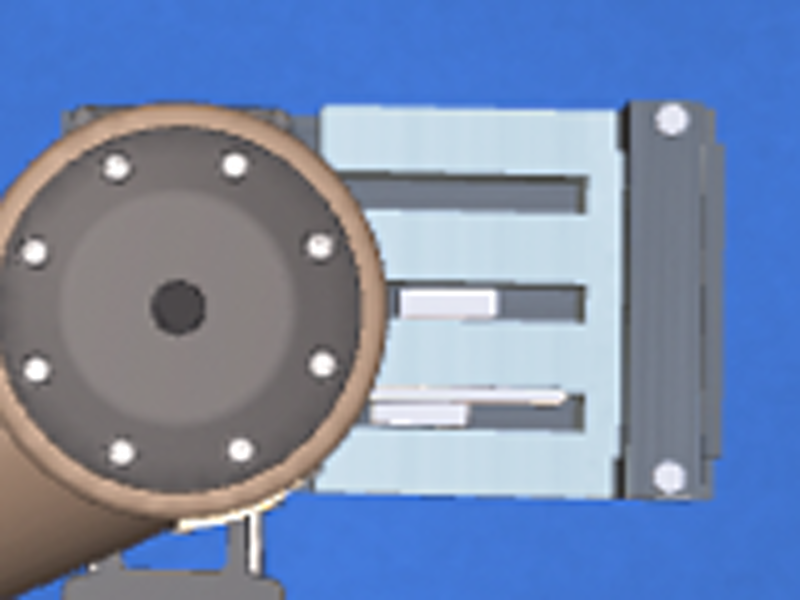

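The rod shows along crop row 396 with its bend at (562,398). The key sits at (420,412). I'll check the tip offset with the height correction.

```bash
cat >> h.py <<'E'
def wf(X): 
    d=np.array(X[:2])-FX[:2]; c,s=np.cos(FX[2]),np.sin(FX[2]); return np.round(np.array([d[0]*c+d[1]*s,-d[0]*s+d[1]*c])*1000,1)
def bend(t,u,v): return wf(unproj(t,u,v,arm.get_state()["eef_pos"][2]-.045+.053))
E
python3 - <<'E'
from h import *
t=imaging.grab_frame("top")
print(bend(t,402.2,259.3), bend(t,368,258.8), wf(arm.get_state()["eef_pos"]))
for n,(u,v) in dict(kwtop=(290+500/5,180+395/5),kwbot=(290+500/5,180+430/5),end=(290+584/5,180+412/5)).items(): print(n,wf(unproj(t,u,v,.036)))
for v in (287,321): print("mid",wf(unproj(t,390,180+v/5,.036)))
E
```

```text
[-43.5 -29.1] [-44.1  35.7] [-43.1 118.4]
kwtop [-39.6 -16.3]
kwbot [-54.  -16.5]
end [-45.8 -50.8]
mid [  4.9 -15.6]
mid [ -9.1 -15.8]
```

Call:
play_rows(travel=[[0, 0.1, 0], [0, 0, 0.6], [0, 0, 0.6], [0, 0, 0.3], [0, 0, 0], [0, 0, 0]], twist=[0.05, 0, 0, 0, 0, 0])

```text
t: 9.55
eef_pos: [0.522, 0.0211, 0.0772]
ee_rot: [-3.141, -0.0, -1.592]
force: [-1.0, 0.4, -1.8]
width: 0.0197
gripper_force: 30.0
```

Run:
```python
from h import *
s=arm.get_state();print(s["eef_pos"],wf(s["eef_pos"]),s["ee_rot"],s["force"])
t=imaging.grab_frame("top");i=t["pixels"][220:290,350:430];cv2.imwrite("pics/t4.png",cv2.resize(i[:,:,::-1],None,fx=8,fy=8,interpolation=cv2.INTER_CUBIC))
```

```text
[0.52195102 0.02112505 0.07720476] [-45.5 118.2] [-3.14133550e+00 -4.25340893e-05 -1.59165104e+00] [-1.01258567  0.42619651 -1.82338602]
```

View pics/t4.png

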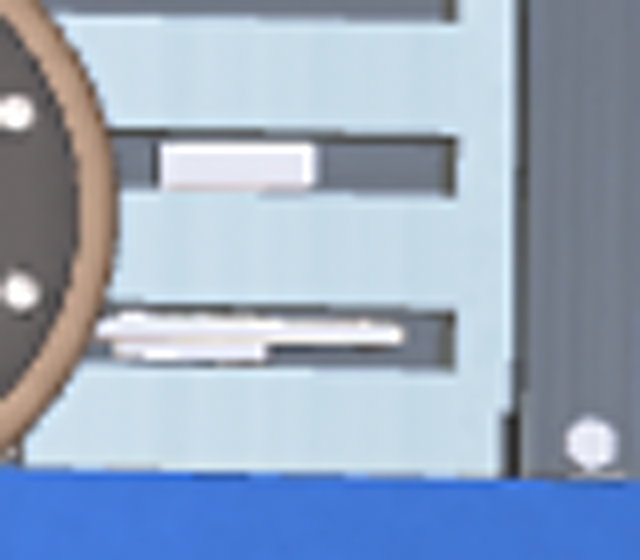

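The rod is at crop row 334 (about 342 after parallax), against a keyway centre of 340. The bend at column 395 is behind the key, whose end is at 267. I'll lower fully and drag.

Call:
play_rows(travel=[[0, 0, 0.4], [0, 0, 0.4], [0, 0, 0.16], [0, 0, 0], [0, 0, 0]], twist=[0, 0, 0, 0, 0])

```text
t: 10.22
eef_pos: [0.5218, 0.0211, 0.0532]
ee_rot: [-3.141, 0.0, -1.592]
force: [-0.9, -0.9, -1.7]
width: 0.0198
gripper_force: 30.0
```

Call:
play_rows(travel=[[-0.4, 0, 0], [-0.4, 0, 0], [-0.4, 0, 0], [-0.4, 0, 0], [-0.4, 0, 0], [-0.4, 0, 0], [-0.4, 0, 0], [-0.4, 0, 0]], twist=[0, 0, 0, 0, 0, 0, 0, 0])

```text
t: 11.22
eef_pos: [0.5233, 0.1017, 0.053]
ee_rot: [3.142, -0.0, -1.592]
force: [-0.6, 0.6, -1.8]
width: 0.0199
gripper_force: 30.0
```

Run:
```python
from h import *
s=arm.get_state();print(s["eef_pos"],wf(s["eef_pos"]),s["ee_rot"],s["force"],s["moment"])
```

```text
[0.52331634 0.10168966 0.05304288] [-45.9 198.8] [ 3.14151159e+00 -5.34268894e-05 -1.59180208e+00] [-0.62129677  0.58584184 -1.81143973] [-0.16820596 -0.04668878 -0.06255377]
```

Call:
play_rows(travel=[[-0.3, 0, 0], [-0.3, 0, 0], [-0.3, 0, 0], [-0.2, 0, 0], [0.3, 0, 0], [0, 0, 0]], twist=[0, 0, 0, 0, 0, 0])

```text
t: 11.98
eef_pos: [0.5235, 0.1204, 0.053]
ee_rot: [3.141, -0.0, -1.592]
force: [-0.6, -0.0, -2.6]
width: 0.0199
gripper_force: 30.0
```

Call:
play_rows(travel=[[0, 0, -0.8], [0, 0, -0.8], [0, 0, -0.8], [0, 0, 0]], twist=[0, 0, 0, 0])

```text
t: 12.48
eef_pos: [0.5247, 0.1213, 0.1144]
ee_rot: [-3.139, 0.002, -1.592]
force: [-0.4, 0.7, -2.5]
width: 0.0203
gripper_force: 30.0
```

Run:
```python
from h import *
p=fw(-0.5,111); plan(p[0],p[1],.112,-np.pi/2-.021)
s=imaging.grab_frame("side");i=s["pixels"][220:370,270:450]; cv2.imwrite("pics/s5.png",cv2.resize(i[:,:,::-1],None,fx=4,fy=4))
```

```text
at [0.5247 0.1213 0.1144] yaw -1.5921 n 5
[[0.86, -0.36, 0.02], [0.86, -0.36, 0.02], [0.86, -0.36, 0.02], [0.86, -0.36, 0.02], [0.86, -0.36, 0.02]] [-0.0, -0.0, -0.0, -0.0, -0.0]
```

View pics/s5.png

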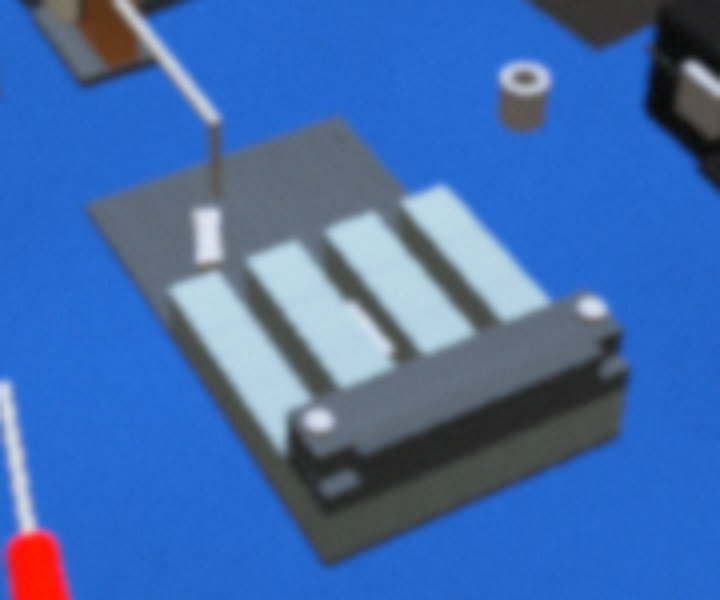

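The first key is out on the apron at crop (208,237), turned slightly. Next is the middle key.

Call:
play_rows(travel=[[0.86, -0.36, 0.02], [0.86, -0.36, 0.02], [0.86, -0.36, 0.02], [0.86, -0.36, 0.02], [0.86, -0.36, 0.02], [0, 0, 0], [0, 0, 0]], twist=[0, 0, 0, 0, 0, 0, 0])

```text
t: 13.4
eef_pos: [0.5658, 0.0125, 0.1096]
ee_rot: [3.14, -0.0, -1.593]
force: [0.5, -0.4, -2.2]
width: 0.0198
gripper_force: 30.0
```

Run:
```python
from h import *
p=fw(-0.5,111); print(wf(arm.get_state()["eef_pos"]));plan(p[0],p[1],.053,-np.pi/2-.021)
```

```text
[ -1.5 110.5]
at [0.5658 0.0125 0.1096] yaw -1.5925 n 3
[[-0.01, -0.01, 0.75], [-0.01, -0.01, 0.75], [-0.01, -0.01, 0.75]] [-0.0, -0.0, -0.0]
```

Call:
play_rows(travel=[[0, -0.03, 0.5], [0, 0, 0.5], [0, 0, 0.35], [0, 0, 0], [0, 0, 0]], twist=[0, 0, 0, 0, 0])

```text
t: 14.02
eef_pos: [0.5675, 0.0127, 0.0769]
ee_rot: [-3.141, -0.0, -1.592]
force: [0.0, -0.9, -2.3]
width: 0.0198
gripper_force: 30.0
```

Call:
play_rows(travel=[[0, 0, 0.4], [0, 0, 0.4], [0, 0, 0.15], [0, 0, 0], [0, 0, 0]], twist=[0, 0, 0, 0, 0])

```text
t: 14.65
eef_pos: [0.5673, 0.0126, 0.0531]
ee_rot: [3.142, -0.0, -1.592]
force: [0.6, -0.4, -1.9]
width: 0.0197
gripper_force: 30.0
```

Call:
play_rows(travel=[[-0.4, 0, 0], [-0.4, 0, 0], [-0.4, 0, 0], [-0.4, 0, 0], [-0.4, 0, 0], [-0.4, 0, 0], [-0.4, 0, 0], [-0.4, 0, 0]], twist=[0, 0, 0, 0, 0, 0, 0, 0])

```text
t: 15.65
eef_pos: [0.569, 0.0933, 0.0531]
ee_rot: [-3.142, -0.0, -1.592]
force: [0.4, -0.6, -1.1]
width: 0.0193
gripper_force: 30.0
```

Call:
play_rows(travel=[[-0.3, 0, 0], [-0.3, 0, 0], [-0.3, 0, 0], [-0.3, 0, 0], [-0.3, 0, 0], [0.3, 0, 0], [0, 0, 0]], twist=[0, 0, 0, 0, 0, 0, 0])

```text
t: 16.52
eef_pos: [0.5693, 0.122, 0.053]
ee_rot: [3.141, -0.0, -1.592]
force: [-0.4, -0.5, -1.3]
width: 0.0198
gripper_force: 30.0
```

Call:
play_rows(travel=[[0, 0, -0.8], [0, 0, -0.8], [0, 0, -0.8], [0, 0, -0.4], [0, 0, 0]], twist=[0, 0, 0, 0, 0])

```text
t: 17.15
eef_pos: [0.5698, 0.1226, 0.1236]
ee_rot: [-3.14, 0.001, -1.592]
force: [-0.3, -0.6, -3.0]
width: 0.0198
gripper_force: 30.0
```

Run:
```python
from h import *
s=imaging.grab_frame("side");i=s["pixels"][220:370,270:450]; cv2.imwrite("pics/s6.png",cv2.resize(i[:,:,::-1],None,fx=4,fy=4))
plan(.593,.330,.115,-np.pi/2+.09)
```

```text
at [0.5694 0.1224 0.1228] yaw -1.5922 n 9
[[-0.92, -0.09, 0.03], [-0.92, -0.1, 0.03], [-0.92, -0.11, 0.03], [-0.92, -0.12, 0.03], [-0.92, -0.13, 0.03], [-0.92, -0.14, 0.03], [-0.92, -0.15, 0.03], [-0.91, -0.17, 0.03]] [-0.08, -0.08, -0.08, -0.08, -0.08, -0.08, -0.08, -0.08]
[[-0.91, -0.18, 0.03]] [-0.08]
```

View pics/s6.png

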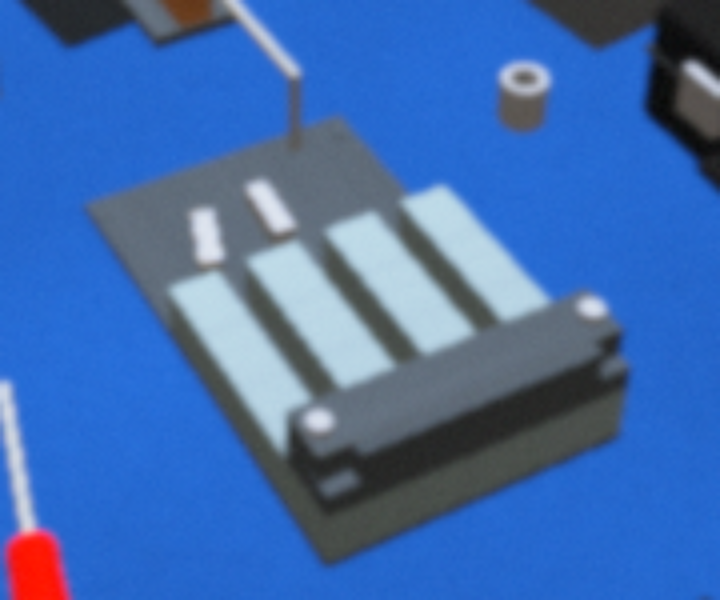

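Both keys lie on the apron, at crop (207,237) and (270,208). I'll return the pick to the mat.

Call:
play_rows(travel=[[-0.92, -0.09, 0.03], [-0.92, -0.1, 0.03], [-0.92, -0.11, 0.03], [-0.92, -0.12, 0.03], [-0.92, -0.13, 0.03], [-0.92, -0.14, 0.03], [-0.92, -0.15, 0.03], [-0.91, -0.17, 0.03]], twist=[-0.08, -0.08, -0.08, -0.08, -0.08, -0.08, -0.08, -0.08])

```text
t: 18.2
eef_pos: [0.5911, 0.3084, 0.117]
ee_rot: [3.142, -0.0, -1.495]
force: [-0.8, 0.5, -1.0]
width: 0.0198
gripper_force: 30.0
```

Call:
play_rows(travel=[[-0.91, -0.18, 0.03], [0, 0, 0.8], [0, 0, 0.8], [0, 0, 0.7], [0, 0, 0], [0, 0, 0]], twist=[-0.08, 0, 0, 0, 0, 0])

```text
t: 18.95
eef_pos: [0.5942, 0.3303, 0.0594]
ee_rot: [-3.141, 0.0, -1.484]
force: [-0.4, 0.3, -2.0]
width: 0.02
gripper_force: 30.0
```

Foot bottom is now about 11 mm above the mat, so I'll lower it slowly.

Call:
play_rows(travel=[[0, 0, 0.2], [0, 0, 0.12], [0, 0, 0.08], [0, 0, 0.04], [0, 0, 0], [0, 0, 0]], twist=[0, 0, 0, 0, 0, 0])

```text
t: 19.7
eef_pos: [0.5938, 0.33, 0.0479]
ee_rot: [-3.141, 0.0, -1.484]
force: [-0.5, -0.8, -2.2]
width: 0.0198
gripper_force: 30.0
```

Call:
play_rows(travel=[[0, 0, 0.03], [0, 0, 0.02], [0, 0, 0], [0, 0, 0]], twist=[0, 0, 0, 0])

```text
t: 20.2
eef_pos: [0.5938, 0.33, 0.0476]
ee_rot: [-3.141, 0.0, -1.484]
force: [-2.9, -0.9, 6.2]
width: 0.0199
gripper_force: 30.0
```

Call:
play_rows(travel=[[0, 0, 0], [0, 0, 0], [0, 0, 0], [0, 0, 0]], twist=[0, 0, 0, 0], fingers=0.7)

```text
t: 20.7
eef_pos: [0.5938, 0.3299, 0.0465]
ee_rot: [3.142, -0.0, -1.484]
force: [-0.4, -0.5, -0.2]
width: 0.0545
gripper_force: 0.0
```

Call:
play_rows(travel=[[0, 0, -0.5], [0, 0, -0.8], [0, 0, -0.9], [0, 0, -0.9], [0.3, 0, -0.9], [0.9, 0, 0], [0.9, 0, 0], [0.9, 0, 0]], twist=[0, 0, 0, 0, 0, 0, 0, 0])

```text
t: 21.7
eef_pos: [0.5999, 0.2531, 0.1459]
ee_rot: [3.14, -0.001, -1.484]
force: [-0.0, 0.0, -0.5]
width: 0.0614
gripper_force: 0.0
```

```bash
cat >> h.py <<'E'
def white(im): return (im.min(2)>195)
def keymask(im):
    i=im.astype(int); return (i.min(2)>150)&(i[...,2]-i[...,0]<25)
E
python3 - <<'E'
from h import *
np.set_printoptions(precision=4,suppress=True)
t=imaging.grab_frame("top");s=imaging.grab_frame("side")
print(arm.get_state()["force"])
for g in ((-45,95),(0,95)):
    w=fw(*g)
    for nm,fr in (("side",[s]),("both",[t,s])):
        p,c=fit(fr,"key",[w[0],w[1],0],keymask,.004,5); print(nm,p,c,wf(p))
cv2.imwrite("pics/t7.png",cv2.resize(t["pixels"][180:320,120:400][:,:,::-1],None,fx=2.8,fy=2.8))
cv2.imwrite("pics/s7.png",s["pixels"][:,:,::-1])
print("pick",pick(t),fit([s],"handle",[.594,.33,.08],orange,.003))
E
```

```text
[-0.3764 -0.6121 -0.1892]
side [ 0.5343  0.0168 -0.4332] 32.09229205892792 [-33.1 114.1]
both [ 0.529   0.005  -0.3939] 50.235464044998324 [-38.1 102.2]
side [ 0.5744  0.0203 -0.285 ] 60.56598571872432 [  6.9 118.5]
both [ 0.5697  0.0092 -0.1257] 84.15304433733739 [  2.4 107.3]
pick [0.5323 0.3427 0.1167] (array([ 0.5926,  0.3267, -0.0735]), np.float64(114.6009048877826))
```

View pics/t7.png

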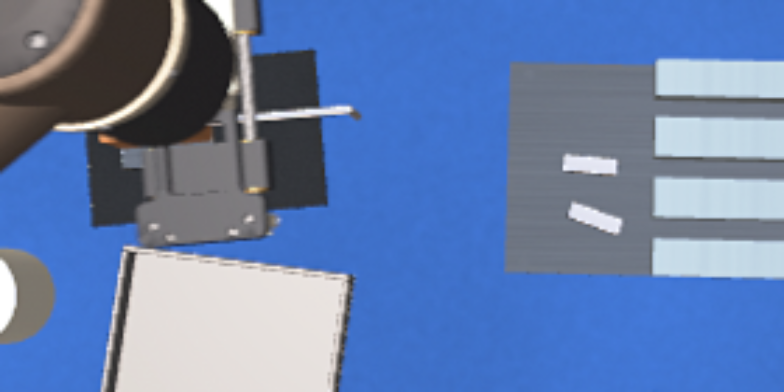

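Both keys are clear in the top view, A at crop (595,218) and B at (590,164). The pick is standing on the mat. I'll get the key poses from the top view only.

```bash
cat >> h.py <<'E'
def keys(t,z=.018,lo=75):
    m=keymask(t["pixels"]).astype(np.uint8); out=[]
    for c in cv2.findContours(m,cv2.RETR_EXTERNAL,cv2.CHAIN_APPROX_NONE)[0]:
        r=cv2.boundingRect(c)
        if 40<cv2.contourArea(c)<300:
            mm=cv2.moments(c); X=unproj(t,mm["m10"]/mm["m00"],mm["m01"]/mm["m00"],z)
            b=cv2.boxPoints(cv2.minAreaRect(c)); e=[b[1]-b[0],b[2]-b[1]]; e=max(e,key=np.linalg.norm); g=unproj(t,320+e[0],240+e[1],z)-unproj(t,320,240,z); g=g*np.sign(g[1])
            out.append((X,np.arctan2(-g[0],g[1]),wf(X),cv2.contourArea(c)))
    return out
E
python3 - <<'E'
from h import *
np.set_printoptions(precision=4,suppress=True)
t=imaging.grab_frame("top")
for k in keys(t): print(k)
for n,g in (("A",(-45,95)),("B",(0,95))):
    w=fw(*g); print(n,fit([t],"key",[w[0],w[1],-.1],keymask,.004,5))
plan(.528,.004,.08,-np.pi/2-.37)
E
```

```text
(array([ 0.3833, -0.082 ,  0.018 ]), np.float64(-0.27327720617878043), array([-182. ,   12.2]), 72.0)
(array([0.5286, 0.005 , 0.018 ]), np.float64(-0.35804542121723626), array([-38.6, 102.2]), 91.0)
(array([0.5691, 0.0094, 0.018 ]), np.float64(-0.08931960759367574), array([  1.9, 107.5]), 89.0)
(array([0.6073, 0.2227, 0.018 ]), np.float64(0.08498200847417606), array([ 35.6, 321.5]), 49.0)
(array([0.6952, 0.288 , 0.018 ]), np.float64(-0.8171478584829243), array([122.1, 388.7]), 120.0)
(array([0.661 , 0.3392, 0.018 ]), np.float64(1.2810641845065116), array([ 86.8, 439.2]), 150.0)
(array([0.7414, 0.0195, 0.018 ]), np.float64(-1.56855889816625), array([173.9, 121.2]), 107.0)
(array([0.8382, 0.4424, 0.018 ]), np.float64(0.788759506156198), array([261.8, 546. ]), 84.0)
(array([0.8512, 0.3597, 0.018 ]), np.float64(0.0015963904746773324), array([276.5, 463.6]), 139.5)
(array([0.8676, 0.4185, 0.018 ]), np.float64(0.46652873637016395), array([291.7, 522.8]), 88.0)
(array([0.8792, 0.4847, 0.018 ]), np.float64(0.0015963557109962077), array([301.9, 589.2]), 108.5)
(array([0.8974, 0.3636, 0.018 ]), np.float64(0.0015960515288866498), array([322.7, 468.5]), 52.5)
(array([0.9156, 0.4541, 0.018 ]), np.float64(0.26862717997448377), array([338.9, 559.3]), 198.0)
(array([0.9241, 0.3411, 0.018 ]), np.float64(0.0015961394036519466), array([349.8, 446.6]), 55.0)
A (array([ 0.5288,  0.005 , -0.3514]), np.float64(7.553070229081998))
B (array([ 0.5695,  0.0094, -0.0893]), np.float64(11.940105584932896))
at [0.6003 0.2531 0.1461] yaw -1.4859 n 11
[[0.88, 0.34, 0.24], [0.89, 0.3, 0.24], [0.91, 0.26, 0.24], [0.92, 0.23, 0.24], [0.92, 0.19, 0.24], [0.93, 0.15, 0.24], [0.94, 0.11, 0.24], [0.94, 0.07, 0.24]] [0.28, 0.28, 0.28, 0.28, 0.28, 0.28, 0.28, 0.28]
[[0.94, 0.03, 0.24], [0.94, -0.0, 0.24], [0.94, -0.04, 0.24]] [0.28, 0.28, 0.28]
```

Call:
play_rows(travel=[[0.88, 0.34, 0.24], [0.89, 0.3, 0.24], [0.91, 0.26, 0.24], [0.92, 0.23, 0.24], [0.92, 0.19, 0.24], [0.93, 0.15, 0.24], [0.94, 0.11, 0.24], [0.94, 0.07, 0.24]], twist=[0.28, 0.28, 0.28, 0.28, 0.28, 0.28, 0.28, 0.28], fingers=0.25)

```text
t: 22.85
eef_pos: [0.5474, 0.0724, 0.0983]
ee_rot: [-3.141, 0.0, -1.823]
force: [0.7, 0.1, 0.5]
width: 0.0219
gripper_force: 0.0
```

Call:
play_rows(travel=[[0.94, 0.03, 0.24], [0.94, 0, 0.24], [0.94, -0.04, 0.24], [0, 0, 0], [0, 0, 0]], twist=[0.28, 0.28, 0.28, 0, 0])

```text
t: 23.48
eef_pos: [0.5282, 0.0061, 0.0807]
ee_rot: [-3.141, 0.0, -1.946]
force: [-0.7, 0.2, 0.2]
width: 0.0217
gripper_force: 0.0
```

Run:
```python
from h import *
print(arm.get_state()["width"]);plan(.5288,.005,.026,-np.pi/2-.352)
```

```text
0.021708754168042188
at [0.5282 0.0061 0.0807] yaw -1.9462 n 3
[[0.01, -0.01, 0.73], [0.01, -0.01, 0.73], [0.01, -0.01, 0.73]] [-0.05, -0.05, -0.05]
```

Call:
play_rows(travel=[[0.01, -0.01, 0.73], [0.01, -0.01, 0.73], [0.01, -0.01, 0.6], [0, 0, 0.13], [0, 0, 0]], twist=[-0.05, -0.05, -0.05, 0, 0])

```text
t: 24.1
eef_pos: [0.5285, 0.0055, 0.0258]
ee_rot: [3.142, -0.0, -1.923]
force: [-0.1, -0.9, 0.4]
width: 0.0219
gripper_force: 0.0
```

Call:
play_rows(travel=[[0, 0, 0], [0, 0, 0], [0, 0, 0], [0, 0, 0]], twist=[0, 0, 0, 0], fingers=0, newtons=25)

```text
t: 24.6
eef_pos: [0.5287, 0.0055, 0.0264]
ee_rot: [-3.141, 0.001, -1.923]
force: [-1.7, 0.5, 6.2]
width: 0.0114
gripper_force: 25.0
```

Call:
play_rows(travel=[[0, 0, -0.5], [0, 0, -0.9], [0, 0, -0.9], [0, 0, -0.9], [0, 0, 0]], twist=[0, 0, 0, 0, 0])

```text
t: 25.22
eef_pos: [0.5293, 0.0056, 0.108]
ee_rot: [-3.139, 0.002, -1.923]
force: [-0.3, -0.1, -1.6]
width: 0.0119
gripper_force: 25.0
```

Run:
```python
from h import *
plan(.425,.265,.09,-np.pi/2-.13)
t=imaging.grab_frame("top")
for k in keys(t):
    if abs(k[0][0]-.55)<.06 and abs(k[0][1])<.06: print(k)
```

```text
at [0.5293 0.0056 0.108 ] yaw -1.9231 n 12
[[-0.69, 0.62, 0.06], [-0.7, 0.61, 0.06], [-0.71, 0.6, 0.06], [-0.73, 0.59, 0.06], [-0.74, 0.57, 0.06], [-0.75, 0.56, 0.06], [-0.76, 0.54, 0.06], [-0.77, 0.53, 0.06]] [-0.12, -0.12, -0.12, -0.12, -0.12, -0.12, -0.12, -0.12]
[[-0.78, 0.52, 0.06], [-0.79, 0.5, 0.06], [-0.79, 0.49, 0.06], [-0.8, 0.47, 0.06]] [-0.12, -0.12, -0.12, -0.12]
```

Call:
play_rows(travel=[[-0.69, 0.62, 0.06], [-0.7, 0.61, 0.06], [-0.71, 0.6, 0.06], [-0.73, 0.59, 0.06], [-0.74, 0.57, 0.06], [-0.75, 0.56, 0.06], [-0.76, 0.54, 0.06], [-0.77, 0.53, 0.06]], twist=[-0.12, -0.12, -0.12, -0.12, -0.12, -0.12, -0.12, -0.12])

```text
t: 26.28
eef_pos: [0.4583, 0.1788, 0.093]
ee_rot: [3.14, -0.001, -1.779]
force: [-0.2, -0.4, -1.4]
width: 0.0117
gripper_force: 25.0
```

Call:
play_rows(travel=[[-0.78, 0.52, 0.06], [-0.79, 0.5, 0.06], [-0.79, 0.49, 0.06], [-0.8, 0.47, 0.06], [0, 0, 0.8], [0, 0, 0.8], [0, 0, 0.6], [0, 0, 0]], twist=[-0.12, -0.12, -0.12, -0.12, 0, 0, 0, 0])

```text
t: 27.28
eef_pos: [0.4238, 0.264, 0.0313]
ee_rot: [3.14, -0.003, -1.708]
force: [-0.3, 0.6, -0.3]
width: 0.0113
gripper_force: 25.0
```

Call:
play_rows(travel=[[0, 0, 0.2], [0, 0, 0.1], [0, 0, 0]], twist=[0, 0, 0])

```text
t: 27.65
eef_pos: [0.4249, 0.2654, 0.0264]
ee_rot: [-3.141, 0.001, -1.707]
force: [-2.5, -1.5, 9.3]
width: 0.0121
gripper_force: 25.0
```

Contact with the tray floor; releasing, then going for key B.

Call:
play_rows(travel=[[0, 0, 0], [0, 0, 0], [0, 0, 0]], twist=[0, 0, 0], fingers=0.3)

```text
t: 28.02
eef_pos: [0.4249, 0.2653, 0.0254]
ee_rot: [-3.141, 0.0, -1.707]
force: [0.1, -1.5, -0.5]
width: 0.0261
gripper_force: 0.0
```

Call:
play_rows(travel=[[0, 0, -0.5], [0, 0, -0.9], [0, 0, -0.9], [0, 0, 0]], twist=[0, 0, 0, 0])

```text
t: 28.52
eef_pos: [0.4257, 0.2664, 0.0852]
ee_rot: [-3.139, 0.004, -1.707]
force: [0.5, -0.5, -0.4]
width: 0.0265
gripper_force: 0.0
```

Run:
```python
from h import *
t=imaging.grab_frame("top")
for k in keys(t):
    if (abs(k[0][0]-.55)<.06 and abs(k[0][1])<.06): print(k)
print(fit([t],"key",[.5695,.0094,-.09],keymask,.004,5))
plan(.5695,.0094,.08,-np.pi/2-.09)
```

```text
(array([0.56911075, 0.00940005, 0.018     ]), np.float64(-0.08931960759367574), array([  1.9, 107.5]), 89.0)
(array([ 0.56957369,  0.00925562, -0.09071116]), np.float64(12.120799873427698))
at [0.4252 0.2658 0.0841] yaw -1.7073 n 12
[[0.78, -0.59, 0.01], [0.78, -0.59, 0.01], [0.79, -0.59, 0.01], [0.79, -0.58, 0.01], [0.79, -0.58, 0.01], [0.79, -0.58, 0.01], [0.79, -0.57, 0.01], [0.8, -0.57, 0.01]] [-0.03, -0.03, -0.03, -0.03, -0.03, -0.03, -0.03, -0.03]
[[0.8, -0.57, 0.01], [0.8, -0.57, 0.01], [0.8, -0.56, 0.01], [0.81, -0.56, 0.01]] [-0.03, -0.03, -0.03, -0.03]
```

Call:
play_rows(travel=[[0.78, -0.59, 0.01], [0.78, -0.59, 0.01], [0.79, -0.59, 0.01], [0.79, -0.58, 0.01], [0.79, -0.58, 0.01], [0.79, -0.58, 0.01], [0.79, -0.57, 0.01], [0.8, -0.57, 0.01]], twist=[-0.03, -0.03, -0.03, -0.03, -0.03, -0.03, -0.03, -0.03])

```text
t: 29.58
eef_pos: [0.5211, 0.0937, 0.0802]
ee_rot: [3.14, -0.001, -1.671]
force: [0.5, 0.3, -0.2]
width: 0.0261
gripper_force: 0.0
```

Call:
play_rows(travel=[[0.8, -0.57, 0.01], [0.8, -0.57, 0.01], [0.8, -0.56, 0.01], [0.81, -0.56, 0.01], [0, 0, 0], [0, 0, 0]], twist=[-0.03, -0.03, -0.03, -0.03, 0, 0])

```text
t: 30.32
eef_pos: [0.5694, 0.0095, 0.0793]
ee_rot: [3.14, -0.0, -1.654]
force: [-0.1, 0.1, -0.3]
width: 0.0262
gripper_force: 0.0
```

Run:
```python
from h import *
plan(.5695,.0093,.026,-np.pi/2-.09)
```

```text
at [0.5694 0.0095 0.0793] yaw -1.6539 n 3
[[0.0, -0.0, 0.71], [0.0, -0.0, 0.71], [0.0, -0.0, 0.71]] [0.02, 0.02, 0.02]
```

Call:
play_rows(travel=[[0, 0, 0.71], [0, 0, 0.71], [0, 0, 0.6], [0, 0, 0.1], [0, 0, 0]], twist=[0.02, 0.02, 0.02, 0, 0])

```text
t: 30.95
eef_pos: [0.57, 0.0097, 0.0269]
ee_rot: [3.142, -0.0, -1.662]
force: [0.0, -0.0, 1.1]
width: 0.0264
gripper_force: 0.0
```

Call:
play_rows(travel=[[0, 0, 0], [0, 0, 0], [0, 0, 0], [0, 0, 0]], twist=[0, 0, 0, 0], fingers=0, newtons=25)

```text
t: 31.45
eef_pos: [0.5702, 0.0095, 0.0273]
ee_rot: [-3.141, 0.0, -1.662]
force: [-1.4, 0.1, 5.2]
width: 0.012
gripper_force: 25.0
```

Call:
play_rows(travel=[[0, 0, -0.5], [0, 0, -0.9], [0, 0, -0.9], [0, 0, -0.9], [0, 0, 0]], twist=[0, 0, 0, 0, 0])

```text
t: 32.08
eef_pos: [0.5711, 0.0098, 0.1091]
ee_rot: [-3.138, 0.001, -1.662]
force: [-0.7, 0.8, -0.5]
width: 0.0119
gripper_force: 25.0
```

Run:
```python
from h import *
plan(.452,.315,.09,-np.pi/2-.13)
```

```text
at [0.5711 0.0098 0.1091] yaw -1.6621 n 14
[[-0.84, 0.42, 0.05], [-0.84, 0.42, 0.05], [-0.84, 0.42, 0.05], [-0.83, 0.43, 0.05], [-0.83, 0.43, 0.05], [-0.83, 0.43, 0.05], [-0.83, 0.43, 0.05], [-0.83, 0.43, 0.05]] [0.02, 0.02, 0.02, 0.02, 0.02, 0.02, 0.02, 0.02]
[[-0.83, 0.44, 0.05], [-0.83, 0.44, 0.05], [-0.83, 0.44, 0.05], [-0.82, 0.44, 0.05], [-0.82, 0.45, 0.05], [-0.82, 0.45, 0.05]] [0.02, 0.02, 0.02, 0.02, 0.02, 0.02]
```

Call:
play_rows(travel=[[-0.84, 0.42, 0.05], [-0.84, 0.42, 0.05], [-0.84, 0.42, 0.05], [-0.83, 0.43, 0.05], [-0.83, 0.43, 0.05], [-0.83, 0.43, 0.05], [-0.83, 0.43, 0.05], [-0.83, 0.43, 0.05]], twist=[0.02, 0.02, 0.02, 0.02, 0.02, 0.02, 0.02, 0.02])

```text
t: 33.08
eef_pos: [0.5014, 0.1844, 0.0963]
ee_rot: [3.141, -0.001, -1.687]
force: [1.8, -0.1, 0.3]
width: 0.0117
gripper_force: 25.0
```

Call:
play_rows(travel=[[-0.83, 0.44, 0.05], [-0.83, 0.44, 0.05], [-0.83, 0.44, 0.05], [-0.82, 0.44, 0.05], [-0.82, 0.45, 0.05], [-0.82, 0.45, 0.05], [0, 0, 0], [0, 0, 0]], twist=[0.02, 0.02, 0.02, 0.02, 0.02, 0.02, 0, 0])

```text
t: 34.08
eef_pos: [0.451, 0.3144, 0.0889]
ee_rot: [3.141, -0.001, -1.704]
force: [0.1, -0.0, -1.8]
width: 0.0117
gripper_force: 25.0
```

Call:
play_rows(travel=[[0, 0, 0.8], [0, 0, 0.8], [0, 0, 0.6], [0, 0, 0.25], [0, 0, 0.08], [0, 0, 0]], twist=[0, 0, 0, 0, 0, 0])

```text
t: 34.83
eef_pos: [0.4512, 0.3142, 0.0272]
ee_rot: [3.141, -0.001, -1.704]
force: [-3.5, -4.5, 10.6]
width: 0.0117
gripper_force: 25.0
```

Call:
play_rows(travel=[[0, 0, 0], [0, 0, 0], [0, 0, 0]], twist=[0, 0, 0], fingers=0.3)

```text
t: 35.2
eef_pos: [0.4514, 0.3151, 0.0261]
ee_rot: [-3.141, 0.0, -1.704]
force: [-0.4, -0.1, -0.3]
width: 0.0264
gripper_force: 0.0
```

Call:
play_rows(travel=[[0, 0, -0.5], [0, 0, -0.9], [0, 0, -0.9], [0, 0, -0.9], [0.9, 0, -0.9], [0.9, 0, -0.5], [0.9, 0, 0], [0.9, 0, 0]], twist=[0, 0, 0, 0, 0, 0, 0, 0])

```text
t: 36.2
eef_pos: [0.4387, 0.224, 0.1405]
ee_rot: [3.141, -0.001, -1.705]
force: [-0.1, -0.6, -0.4]
width: 0.0264
gripper_force: 0.0
```

Call:
play_rows(travel=[[0.9, 0, 0], [0.9, 0, 0], [0.9, 0, 0], [0.9, 0, 0], [0.9, 0, 0], [0.9, 0, 0], [0, 0, 0], [0, 0, 0]], twist=[0, 0, 0, 0, 0, 0, 0, 0])

```text
t: 37.2
eef_pos: [0.4217, 0.092, 0.1412]
ee_rot: [-3.141, 0.0, -1.705]
force: [0.6, 1.1, -0.2]
width: 0.0262
gripper_force: 0.0
```

Run:
```python
from h import *
t=imaging.grab_frame("top");s=imaging.grab_frame("side")
cv2.imwrite("pics/t8.png",t["pixels"][:,:,::-1])
p=unproj(t,517,252,0)
for fr in ([t],[s],[t,s]): print("plate",*fit(fr,"plate",[.544,-.385,.34],notblue))
print("fixture",*fit([t],"fixture",FX,notblue)); pick.p0=[.594,.33,.085]; print("pick",pick(t))
```

```text
plate [ 0.5764656  -0.36708642  0.33721754] 98.23682308412597
plate [ 0.57647446 -0.36603972  0.32966879] 251.0543899033515
plate [ 0.57639257 -0.36617901  0.34047715] 358.0037779675942
fixture [ 0.56476855 -0.0982214  -0.01963848] 470.21407396033567
pick [0.5935603  0.33013486 0.04838654]
```

View pics/t8.png

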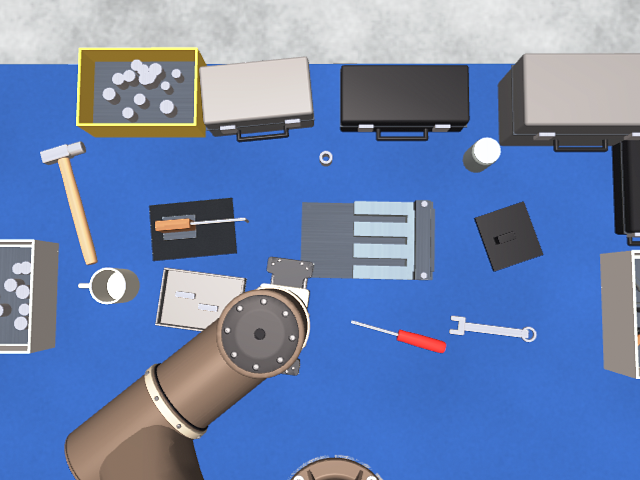

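The top view shows both keys in the tray at (185,295) and (207,307), and all three keyways are clear. The plate has been knocked to (508,237), and the fit puts it at (0.576,-0.366). I'll go to its lug.

Run:
```python
from h import *
plan(.5714,-.3524,.11,-np.pi/2+.338)
```

```text
at [0.4216 0.0924 0.1411] yaw -1.704 n 19
[[0.89, -0.44, 0.07], [0.9, -0.41, 0.07], [0.91, -0.39, 0.07], [0.92, -0.37, 0.07], [0.93, -0.35, 0.07], [0.93, -0.32, 0.07], [0.94, -0.3, 0.07], [0.95, -0.28, 0.07]] [-0.17, -0.17, -0.17, -0.17, -0.17, -0.17, -0.17, -0.17]
[[0.95, -0.25, 0.07], [0.96, -0.23, 0.07], [0.97, -0.21, 0.07], [0.97, -0.18, 0.07], [0.98, -0.16, 0.07], [0.98, -0.13, 0.07], [0.98, -0.11, 0.07], [0.98, -0.08, 0.07]] [-0.17, -0.17, -0.17, -0.17, -0.17, -0.17, -0.17, -0.17]
[[0.99, -0.06, 0.07], [0.99, -0.04, 0.07], [0.99, -0.01, 0.07]] [-0.17, -0.17, -0.17]
```

Call:
play_rows(travel=[[0.89, -0.44, 0], [0.9, -0.41, 0], [0.91, -0.39, 0], [0.92, -0.37, 0], [0.93, -0.35, 0], [0.93, -0.32, 0], [0.94, -0.3, 0], [0.95, -0.28, 0]], twist=[-0.17, -0.17, -0.17, -0.17, -0.17, -0.17, -0.17, -0.17], fingers=0.4, newtons=14)

```text
t: 38.3
eef_pos: [0.4853, -0.0958, 0.1409]
ee_rot: [3.141, -0.0, -1.499]
force: [-0.3, -0.0, 0.2]
width: 0.0352
gripper_force: 0.0
```

Call:
play_rows(travel=[[0.95, -0.25, 0.07], [0.96, -0.23, 0.07], [0.97, -0.21, 0.07], [0.97, -0.18, 0.07], [0.98, -0.16, 0.07], [0.98, -0.13, 0.07], [0.98, -0.11, 0.07], [0.98, -0.08, 0.07]], twist=[-0.17, -0.17, -0.17, -0.17, -0.17, -0.17, -0.17, -0.17])

```text
t: 39.3
eef_pos: [0.5498, -0.2825, 0.1266]
ee_rot: [3.141, 0.0, -1.295]
force: [0.3, -0.6, 0.0]
width: 0.0351
gripper_force: 0.0
```

Call:
play_rows(travel=[[0.99, -0.06, 0.07], [0.99, -0.04, 0.07], [0.99, -0.01, 0.07], [0, 0, 0], [0, 0, 0]], twist=[-0.17, -0.17, -0.17, 0, 0])

```text
t: 39.92
eef_pos: [0.5736, -0.3518, 0.1212]
ee_rot: [3.141, 0.001, -1.22]
force: [0.6, 0.1, -0.2]
width: 0.0347
gripper_force: 0.0
```

Run:
```python
from h import *
s=imaging.grab_frame("side"); print(fit([s],"plate",[.5764,-.3665,.338],notblue))
plan(.5714,-.3524,.033,-np.pi/2+.338)
```

```text
(array([ 0.57666201, -0.36548291,  0.33166522]), np.float64(1429.0102445266996))
at [ 0.5736 -0.3516  0.1215] yaw -1.2195 n 4
[[-0.0, 0.02, 0.89], [-0.0, 0.02, 0.89], [-0.0, 0.02, 0.89], [-0.0, 0.02, 0.89]] [0.02, 0.02, 0.02, 0.02]
```

Call:
play_rows(travel=[[0, 0.02, 0.89], [0, 0.02, 0.89], [0, 0.02, 0.89], [0, 0.02, 0.6], [0, 0, 0.2], [0, 0, 0]], twist=[0.02, 0.02, 0.02, 0.02, 0, 0])

```text
t: 40.72
eef_pos: [0.572, -0.3529, 0.0353]
ee_rot: [-3.142, -0.0, -1.231]
force: [1.2, -0.3, 0.6]
width: 0.0351
gripper_force: 0.0
```

Call:
play_rows(travel=[[0, 0, 0], [0, 0, 0], [0, 0, 0], [0, 0, 0], [0, 0, 0], [0, 0, 0]], twist=[0, 0, 0, 0, 0, 0], fingers=0, newtons=14)

```text
t: 41.48
eef_pos: [0.572, -0.3532, 0.0357]
ee_rot: [-3.141, -0.001, -1.232]
force: [-1.5, -0.4, 5.7]
width: 0.0165
gripper_force: 14.0
```

Call:
play_rows(travel=[[0, 0, -0.4], [0, 0, -0.6], [0, 0, -0.8], [0, 0, -0.8], [0, 0, -0.8], [0, 0, -0.6], [0, 0, 0]], twist=[0, 0, 0, 0, 0, 0, 0])

```text
t: 42.35
eef_pos: [0.5725, -0.3533, 0.1367]
ee_rot: [-3.139, -0.002, -1.232]
force: [0.2, 0.3, -2.7]
width: 0.0159
gripper_force: 14.0
```

Run:
```python
from h import *
s=arm.get_state();print(s["force"],s["moment"],s["gripper_force"])
FX[:]=[.565,-.098,-.0205]
p=fw(0,27); plan(p[0],p[1],.145,-np.pi/2-.0205)
```

```text
[ 0.16977048  0.33956736 -2.66631319] [ 0.15904683 -0.03823338 -0.01506718] 13.969796597957611
at [ 0.5725 -0.3533  0.1367] yaw -1.2317 n 12
[[-0.9, -0.29, -0.03], [-0.9, -0.26, -0.03], [-0.91, -0.24, -0.03], [-0.92, -0.21, -0.03], [-0.92, -0.18, -0.03], [-0.93, -0.15, -0.03], [-0.93, -0.13, -0.03], [-0.94, -0.1, -0.03]] [0.2, 0.2, 0.2, 0.2, 0.2, 0.2, 0.2, 0.2]
[[-0.94, -0.07, -0.03], [-0.94, -0.04, -0.03], [-0.94, -0.01, -0.03], [-0.94, 0.01, -0.03]] [0.2, 0.2, 0.2, 0.2]
```

Call:
play_rows(travel=[[-0.45, -0.15, -0.02], [-0.67, -0.21, -0.02], [-0.68, -0.19, -0.02], [-0.68, -0.17, -0.02], [-0.69, -0.15, -0.02], [-0.69, -0.13, -0.02], [-0.69, -0.11, -0.02], [-0.7, -0.1, -0.02]], twist=[0.1, 0.15, 0.15, 0.15, 0.15, 0.15, 0.15, 0.15])

```text
t: 43.35
eef_pos: [0.5659, -0.2169, 0.138]
ee_rot: [3.14, 0.001, -1.405]
force: [0.6, 0.7, -3.1]
width: 0.0157
gripper_force: 14.0
```

Call:
play_rows(travel=[[-0.7, -0.08, -0.02], [-0.7, -0.07, -0.02], [-0.7, -0.05, -0.02], [-0.7, -0.04, -0.02], [-0.7, -0.02, -0.02], [-0.7, 0, -0.02], [-0.7, 0, -0.02], [-0.5, 0, 0]], twist=[0.15, 0.15, 0.15, 0.15, 0.15, 0.15, 0.15, 0.15])

```text
t: 44.35
eef_pos: [0.5601, -0.0818, 0.1417]
ee_rot: [3.14, 0.0, -1.585]
force: [0.6, -0.0, -3.5]
width: 0.0157
gripper_force: 14.0
```

```bash
sed -i 's/^FX=.*/FX=np.array([.565,-.098,-.0205])/' h.py
python3 - <<'E'
from h import *
p=fw(0,27); plan(p[0],p[1],.145,-np.pi/2-.0205)
E
```

```text
at [ 0.5601 -0.0818  0.1417] yaw -1.5851 n 1
[[-0.44, -0.21, -0.13]] [0.04]
```

Call:
play_rows(travel=[[-0.44, -0.21, 0], [0, 0, 0], [0, 0, 0.5], [0, 0, 0.8], [0, 0, 0.8], [0, 0, 0.3], [0, 0, 0], [0, 0, 0]], twist=[0.04, 0, 0, 0, 0, 0, 0, 0])

```text
t: 45.35
eef_pos: [0.5669, -0.0722, 0.0831]
ee_rot: [-3.141, 0.0, -1.59]
force: [0.1, -0.6, -3.0]
width: 0.0158
gripper_force: 14.0
```

Run:
```python
from h import *
st=arm.get_state();print(wf(st["eef_pos"]),st["eef_pos"],st["ee_rot"])
s=imaging.grab_frame("side");t=imaging.grab_frame("top")
a=cv2.resize(t["pixels"][180:300,330:450][:,:,::-1],(480,480),interpolation=cv2.INTER_CUBIC);b=cv2.resize(s["pixels"][230:380,285:435][:,:,::-1],(480,480)*1 if 0 else (480,480),interpolation=cv2.INTER_CUBIC)
c=np.hstack([a,b]); cv2.imwrite("pics/c9.png",cv2.resize(c,(800,400)))
```

```text
[ 1.3 25.8] [ 0.56685115 -0.07223109  0.08313668] [-3.14060391e+00  4.43450941e-05 -1.59028736e+00]
```

View pics/c9.png

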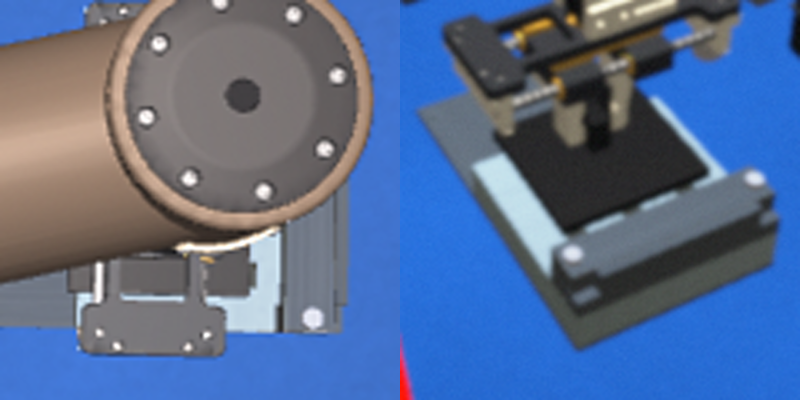

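Side half of the picture: the plate is level just above the block, with its front edge from (567,228) to (708,172), still short of the bar. I'll correct x by 1 mm and lower.

Call:
play_rows(travel=[[0, 0.04, 0.2], [0, 0, 0.12], [0, 0, 0.08], [0, 0, 0], [0, 0, 0]], twist=[0.01, 0, 0, 0, 0])

```text
t: 46.08
eef_pos: [0.5654, -0.0721, 0.0726]
ee_rot: [-3.142, -0.0, -1.592]
force: [0.4, 0.3, -3.6]
width: 0.0158
gripper_force: 14.0
```

Call:
play_rows(travel=[[0, 0, 0.03], [0, 0, 0], [0, 0, 0]], twist=[0, 0, 0])

```text
t: 46.45
eef_pos: [0.5654, -0.0721, 0.0718]
ee_rot: [-3.142, -0.0, -1.592]
force: [0.7, -0.5, -3.4]
width: 0.0159
gripper_force: 14.0
```

Call:
play_rows(travel=[[0.15, 0, 0], [0.15, 0, 0], [0.15, 0, 0], [0.15, 0, 0], [0.15, 0, 0], [0.15, 0, 0], [0, 0, 0]], twist=[0, 0, 0, 0, 0, 0, 0])

```text
t: 47.32
eef_pos: [0.5649, -0.0949, 0.0718]
ee_rot: [3.142, -0.0, -1.592]
force: [0.1, -0.2, -3.3]
width: 0.0159
gripper_force: 14.0
```

Call:
play_rows(travel=[[0.15, 0, 0], [0.15, 0, 0], [0.15, 0, 0], [0.15, 0, 0], [0, 0, 0]], twist=[0, 0, 0, 0, 0])

```text
t: 47.95
eef_pos: [0.5645, -0.1099, 0.0718]
ee_rot: [3.142, -0.0, -1.592]
force: [0.3, 0.1, -2.8]
width: 0.0156
gripper_force: 14.0
```

Run:
```python
from h import *
st=arm.get_state();print(wf(st["eef_pos"]),st["eef_pos"],st["ee_rot"],st["force"],st["moment"],st["gripper_force"])
```

```text
[ -0.3 -11.9] [ 0.56450142 -0.10991776  0.07177541] [ 3.14151963e+00 -2.16913350e-05 -1.59221553e+00] [ 0.33425806  0.14846775 -2.84196195] [ 0.11847897 -0.09414794 -0.02182314] 13.97008404135704
```

Call:
play_rows(travel=[[0.08, 0, 0], [0.08, 0, 0], [0.08, 0, 0], [0.06, 0, 0], [0, 0, 0]], twist=[0, 0, 0, 0, 0])

```text
t: 48.58
eef_pos: [0.5644, -0.1172, 0.0718]
ee_rot: [3.142, -0.0, -1.592]
force: [-0.9, -0.2, -3.3]
width: 0.0157
gripper_force: 14.0
```

Call:
play_rows(travel=[[0.04, 0, 0], [0, 0, 0], [0, 0, 0]], twist=[0, 0, 0])

```text
t: 48.95
eef_pos: [0.5644, -0.1181, 0.0718]
ee_rot: [-3.142, 0.0, -1.592]
force: [0.5, -1.3, -4.0]
width: 0.0163
gripper_force: 14.0
```

Call:
play_rows(travel=[[0.04, 0, 0.02], [0, 0, 0], [0, 0, 0]], twist=[0, 0, 0])

```text
t: 49.32
eef_pos: [0.5647, -0.1189, 0.0717]
ee_rot: [-3.141, 0.0, -1.592]
force: [0.2, 2.6, 2.6]
width: 0.0158
gripper_force: 14.0
```

Call:
play_rows(travel=[[0.04, 0, 0], [0, 0, 0], [0, 0, 0]], twist=[0, 0, 0])

```text
t: 49.7
eef_pos: [0.5648, -0.12, 0.0717]
ee_rot: [-3.141, 0.0, -1.592]
force: [-0.5, 4.0, 5.4]
width: 0.0157
gripper_force: 14.0
```

Call:
play_rows(travel=[[0.04, 0, -0.01], [0, 0, 0], [0, 0, 0]], twist=[0, 0, 0])

```text
t: 50.08
eef_pos: [0.5646, -0.121, 0.0717]
ee_rot: [-3.141, 0.0, -1.592]
force: [0.4, 4.4, 3.7]
width: 0.0158
gripper_force: 14.0
```

Call:
play_rows(travel=[[0.04, 0, 0], [0, 0, 0], [0, 0, 0]], twist=[0, 0, 0])

```text
t: 50.45
eef_pos: [0.5644, -0.1213, 0.0717]
ee_rot: [-3.141, 0.001, -1.592]
force: [-0.7, 9.6, 5.6]
width: 0.0157
gripper_force: 14.0
```

Call:
play_rows(travel=[[0.02, 0, 0], [0, 0, 0], [0, 0, 0], [0, 0, 0]], twist=[0, 0, 0, 0])

```text
t: 50.95
eef_pos: [0.5644, -0.1213, 0.0717]
ee_rot: [-3.141, 0.001, -1.592]
force: [-1.2, 11.9, 7.1]
width: 0.0157
gripper_force: 14.0
```

Run:
```python
from h import *
st=arm.get_state();print(wf(st["eef_pos"]),st["ee_rot"],st["force"],st["moment"],st["gripper_force"])
```

```text
[ -0.2 -23.3] [-3.14127196e+00  1.34513457e-03 -1.59159630e+00] [-1.24968334 11.8759969   7.07488326] [4.56176638 0.46788928 0.03627153] 14.0016308426857
```

It's blocked: position held while the force rose to 12 N, so the plate is at the stop. I'll release, retreat and verify.

Call:
play_rows(travel=[[0, 0, 0], [0, 0, 0], [0, 0, 0], [0, 0, 0]], twist=[0, 0, 0, 0], fingers=0.4)

```text
t: 51.45
eef_pos: [0.5641, -0.1229, 0.0714]
ee_rot: [3.141, -0.0, -1.592]
force: [-0.3, -0.4, -0.1]
width: 0.035
gripper_force: 0.0
```

Call:
play_rows(travel=[[0, 0, -0.5], [0, 0, -0.9], [0, 0, -0.9], [0, 0, -0.9], [-0.9, 0.3, -0.5], [-0.9, 0.4, 0], [-0.9, 0.4, 0], [-0.9, 0.4, 0]], twist=[0, 0, 0, 0, 0, 0, 0, 0])

```text
t: 52.45
eef_pos: [0.5285, -0.0312, 0.1651]
ee_rot: [-3.14, 0.0, -1.592]
force: [0.1, 0.7, 0.9]
width: 0.0351
gripper_force: 0.0
```

Call:
play_rows(travel=[[-0.9, 0.4, 0], [-0.9, 0.4, 0], [-0.9, 0.4, 0], [-0.9, 0.4, 0], [-0.9, 0.4, 0], [-0.9, 0.4, 0], [0, 0, 0], [0, 0, 0]], twist=[0, 0, 0, 0, 0, 0, 0, 0])

```text
t: 53.45
eef_pos: [0.4717, 0.1043, 0.1647]
ee_rot: [-3.141, 0.0, -1.591]
force: [-0.4, -0.7, 0.0]
width: 0.0352
gripper_force: 0.0
```

Run:
```python
from h import *
t=imaging.grab_frame("top");s=imaging.grab_frame("side")
h=fw(0,-37)
a=t["pixels"][150:340,120:460][:,:,::-1]
cv2.imwrite("pics/t10.png",cv2.resize(a,None,fx=2.3,fy=2.3,interpolation=cv2.INTER_CUBIC))
m=dark(t["pixels"])[190:290,340:430].astype(np.uint8); c=max(cv2.findContours(m,cv2.RETR_EXTERNAL,cv2.CHAIN_APPROX_NONE)[0],key=cv2.contourArea)[:,0]+[340,190]
for g in ((60,18),(-60,18),(60,-60),(-60,-60)): print(g,np.round(proj(t,place(np.array([[g[0],g[1],46]])/1000.,FX)),1))
print(c.min(0),c.max(0))
for r in (205,215,225,235,245,255,265):
    x=c[c[:,1]==r][:,0]; 
    if len(x): print(r,wf(unproj(t,x.min()-.5,r,.046)))
for q in (365,375,385,395):
    x=c[c[:,0]==q][:,1]; print(q,wf(unproj(t,q,x.min()-.5,.046)),wf(unproj(t,q,x.max()+.5,.046)))
```

```text
(60, 18) [[374.5 209.9]]
(-60, 18) [[373.6 268.4]]
(60, -60) [[412.6 210.7]]
(-60, -60) [[412.  269.3]]
[414 201] [415 269]
205 [ 71.7 -61.6]
215 [ 51.2 -63.9]
225 [ 30.5 -62.1]
235 [ 10.  -62.3]
245 [-10.4 -62.5]
255 [-30.9 -62.8]
265 [-51.2 -63. ]Traceback (most recent call last):
  File "<stdin>", line 13, in <module>
    return umr_minimum(a, axis, None, out, keepdims, initial, where)
ValueError: zero-size array to reduction operation minimum which has no identity
```

View pics/t10.png

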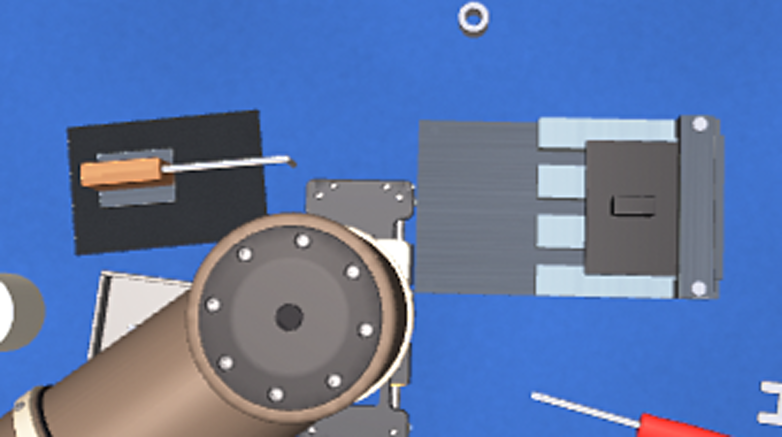

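The top crop shows the plate under the bar, with its rear edge at crop x 586 (pixel 374.5). The home pose predicts about 374, so it is home. The pick stands on the mat at (125,173), and the bystanders in view have not moved.

```bash
python3 -c "
from station import arm
print(arm.job_done())"
```

```text
the job is handed in; nothing more can be done
None
```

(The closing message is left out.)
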